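# Clear the water crane and run the log wagon to the buffers

## Task

The water crane's spout is hanging over the siding of the model railway: swing it in so that it lies parallel to the track, pointing to the buffer-stop end, and clears the line and the things standing near the crane. Then gently roll the log wagon along the rails, past the crane, until its coupler rests against the buffer stop, and leave it there on the rails. Don't let the wagon strike the spout, and leave the pine, lamp, bench and log pile where they stand.

Things in the scene. Friction and masses are not known exactly. Their poses are not given: they have to be found in the camera images.
- track: Straight model siding, fixed, running roughly left-right in front of the robot. Origin on the table under its centreline; y axis along the track, with the buffer stop at the -y end (robot's right); x points away from the robot. Bed 130 mm wide, 5 mm high; rails 45 mm apart inside, tops at 20 mm; from y = -335 to +460 mm.
- stop_face (a point): Centre of the buffer stop's face (a wooden crossbeam across the track, 100 mm wide, 34 to 66 mm above the table, facing along the track's +y). Its axes are those of the track: +y points along the track away from the stop. At track y = -300 mm.
- wagon: Loose four-wheel log wagon on the rails, about 0.8 kg; axles slightly stiff (rolls at about 0.7 N, coasts 1 to 3 cm when let go). Origin at rail-top height (20 mm above the table) under its middle; y axis along its length, -y end towards the buffer stop. Deck 90 mm wide, 180 mm long; an upright end wall at each end; fixed logs between them reach 121 mm above the table.
- wagon_nose (a point): Front face of the coupler block (26 mm wide, 45 to 57 mm above the table) that sticks out 12 mm at the wagon's -y end, at wagon y = -102 mm, 51 mm above the table: this meets stop_face. Axes as the wagon's. A like coupler sticks out at the +y end.
- wagon_tail (a point): Centre of the outer face of the wagon's rear (+y) end wall, at wagon y = +90 mm, 90 mm above the table: push here towards the wagon's -y. The wall is flat wood, 90 mm wide, 10 mm thick, from 67 to 120 mm above the table.
- crane: Fixed dark water crane beside the track on the side away from the robot: a 20 mm thick column on a 60 mm round foot. Origin at the foot's underside, on the spout's vertical hinge axis; axes parallel to the track's. Stands about 117 mm from the track's centreline.
- spout (a joint): Angle of the spout about the crane's column, rad. 0: at right angles to the track, reaching over it (crane -x). Grows anticlockwise seen from above; 1.571: parallel to the track pointing to the buffer stop (crane -y). Travel -0.7 to 2.4; starts within 0.3 of 0. Light friction (about 1 N at the spout), stays where it is left.
- spout_grip (a point): Point on the axis of the spout's bare horizontal pipe (16 mm diameter, axis 165 mm above the table), 70 mm from the hinge axis, where it may be pinched from above; its -x axis points outward along the pipe. Pipe free to grip from 40 to 100 mm from the hinge.
- spout_tip (a point): Lower end of the spout's hanging nozzle (24 mm wide), 115 mm from the hinge axis and 105 mm above the table: lower than the wagon's load.
- pine: Loose small snowy pine, 190 mm tall, 68 mm across; origin under its centre. Near the crane; leave alone.
- lamp: Loose lamp post, 192 mm tall, 52 mm foot, 42 mm cap; origin under its centre. Near the crane; leave alone.
- bench: Loose small bench, about 45 x 110 x 80 mm high, beside the track; origin under its centre; leave alone.
- logpile: Loose pile of logs (one piece), 90 x 100 x 60 mm high, beside the track; origin under its centre; leave alone.

How it is judged:
By the outcome, as a careful person would: the job done as asked, in the order asked, and still so for the second after the job is handed in, with the robot touching nothing.
It also fails if it takes over 58 s, if anything falls off the work surface, if the arm or the gripper's body presses on something with over 40 N, if the wrist force passes 120 N, or if a joint passes its speed limit or range.

## Robot

A 6-joint arm with a two-finger parallel gripper is mounted at the origin on the work surface. World frame = base frame: x ahead of the robot, y to its left, z up, the work surface at z = 0. Lengths are in m, angles in rad, forces in N, time in s.
With the tool pointing down it reaches from about 0.275 to 0.725 m from the base axis. Payload 5.6 kg.
Tool frame: the origin (TCP) lies at the very end of the fingers, on their centre line; the grasp point (between the pads) lies 19 mm behind it (env.grip_point_offset is the z of the grasp point in the tool frame, in m); z points along the fingers, y is the line along which they close (so a half turn about z gives the same grasp; the last joint's range is limited). The gripper opens to 85 mm and grips with 20 to 120 N. Pads are 22 mm wide; open, the fingers measure 114 mm over their backs; the gripper's body (76 mm by 85 mm) begins 54 mm behind the grasp point. The pads swing forward as they close: fully open they stand 13 mm farther back than shut.
Start: joints at [1.539, 0.255, 0.108, 0, -1.424, -0.285], TCP at [0.171, 0.523, 0.231] pointing down, gripper open.
Joint ranges: [-2.95, 2.95], [-1.21, 1.97], [-1.09, 1.5], [-2.87, 1.71], [-2.94, -0.07], [-3.05, 3.05]. Speed limits (rad/s): [2.57, 2.57, 3.14, 3.14, 3.14, 3.14].

## Interface

Orientations are given as a rotation vector (axis times angle).
In Python, from station import env gives the robot as it stands.
- The arm moves only by the tool servo_tool, never from a script. Its argument "steps" is one flat list of numbers, 6 for each row, row after row: the shift along the tool's x, y, z scaled (see below), then the turn, a rotation vector about the tool's x, y, z scaled (see below). In form: [dx, dy, dz, rx, ry, rz, dx, dy, dz, rx, ry, rz, ...]. A call has 1 to 12 rows; each row shifts and turns the commanded pose from where the row before left it, along the tool's axes as they then stand; what a row does not reach is not made up. The controller multiplies each number of a shift by 40 mm and each number of a turn by 4 degrees. A row lasts 1/12 s, in which the tool goes at most 41.7 mm and 7.16 degrees, less where a joint would pass 70% of its speed; a pose out of reach is approached as far as the arm can. A call with a number of a shift or a turn outside -1 to 1 is refused whole. A call with a gripper value outside its range is refused whole. "gripper" is the opening, from -1 (shut) to 1 (fully open), set as the call begins (left out, the last holds). The fingers move at their own pace and stop on an object; "newtons" is the grip in N (left out, the last holds). Time passes only in rows, so rows that do not move let the fingers close. It gives the time, the measured TCP pose, the force, the opening and the grip force at its end, in the units of the state.
- env.get_state(): the state, without advancing time (a new reading comes with each control period).
- env.capture(name): name is "scene" or "top"; returns a dict with "image" (420x560x3 uint8, red, green, blue), "fx", "fy", "cx", "cy" (pixels), "pose" (4x4, takes a point from camera to world coordinates). Camera axes: x right, y up, looking along -z (the intrinsics and any distortion apply to the point x, -y, -z); pixel columns grow to the right and rows downward; lengths in m; the calibration is good to about 2 mm. A picture is of the moment at which its call begins. There is no depth.
- env.job_done(): hands the job in; it is judged then, once.
The state is a dict: "t": time; "q": joint angles; "qvel": joint speeds; "tau": joint torques, N m; "ee_pos": TCP position; "tcp_rot": TCP orientation; "contact_force": force on the tool from outside, world axes, zero at the start; "torque": the same for the moment, N m; "opening": finger opening in m; "gripper_force": force on a finger pad.
Only numpy, scipy, OpenCV 4.12 (cv2) and the standard library are available. Lean on these libraries where they do the work, as an engineer would, in place of code of your own. Each camera call takes 0.05 s, during which the arm holds its last target. There are 200 camera calls.

## Working session

There is one attempt and no reset: what is moved stays moved. The work goes in short steps, Python scripts to look and compute and a tool call to move; the robot and the scene stay as the last step left them, time stands still between calls to the robot, and variables do not carry over. Pictures are saved under pics/ and viewed, at most 10 in all, crops included, and the job is handed in when it is done.

Besides the shell and the picture viewer there is one more tool, called after "Emit:" in YAML: its name, and indented under it one key for each argument. servo_tool: Moves the arm, as the interface text tells. Its arguments: {"type":"object","properties":{"steps":{"type":"array"},"gripper":{"type":"number"},"newtons":{"type":"number"}},"required":["steps"]}

```bash
ls; mkdir -p pics
python3 - <<'E'
from station import env
import cv2,numpy as np,pickle
d={}
for n in("scene","top"):
    c=env.capture(n);d[n]=c
    cv2.imwrite(f"pics/{n}0.png",cv2.resize(c["image"][:,:,::-1],(800,600),interpolation=cv2.INTER_CUBIC))
    print(n,c["fx"],c["fy"],c["cx"],c["cy"],[k for k in c]);print(np.round(c["pose"],3))
pickle.dump(d,open("c0.pkl","wb"))
print(env.get_state(),env.grip_point_offset)
E
```

```text
pics
scene 537.7199761993706 537.7199761993706 282.4397867228379 209.80797644944212 ['image', 'fx', 'fy', 'cx', 'cy', 'pose']
[[-0.676 -0.428  0.6    1.219]
 [ 0.737 -0.406  0.541  0.573]
 [ 0.012  0.807  0.59   0.8  ]
 [ 0.     0.     0.     1.   ]]
top 384.6829294457901 384.6829294457901 279.2747715846748 214.22100561262445 ['image', 'fx', 'fy', 'cx', 'cy', 'pose']
[[-0.011  0.99  -0.138  0.441]
 [-1.    -0.011 -0.001 -0.011]
 [-0.002  0.138  0.99   0.853]
 [ 0.     0.     0.     1.   ]]
{'t': 0.1, 'q': array([ 1.53857190e+00,  2.55680922e-01,  1.07131080e-01, -3.93168393e-04,
       -1.42391557e+00, -2.84612700e-01]), 'qvel': array([-8.77794722e-05, -1.52787435e-03,  2.81438071e-03,  1.79211872e-03,
       -5.44283364e-04, -9.79176286e-05]), 'tau': array([-2.10639890e-03, -3.87605453e+01,  2.38475186e+01,  5.37803829e+00,
       -3.77767356e-03, -3.01364427e-07]), 'ee_pos': array([0.17117322, 0.52221589, 0.23049318]), 'tcp_rot': array([ 3.10055587e+00, -4.95428288e-01, -2.75877131e-04]), 'contact_force': array([-0.05474799, -0.53054574, -0.77725363]), 'torque': array([-0.0046578 , -0.04034784,  0.03072095]), 'gripper_force': 0.0, 'opening': 0.08536302614564345} -0.0187
```

View pics/scene0.png

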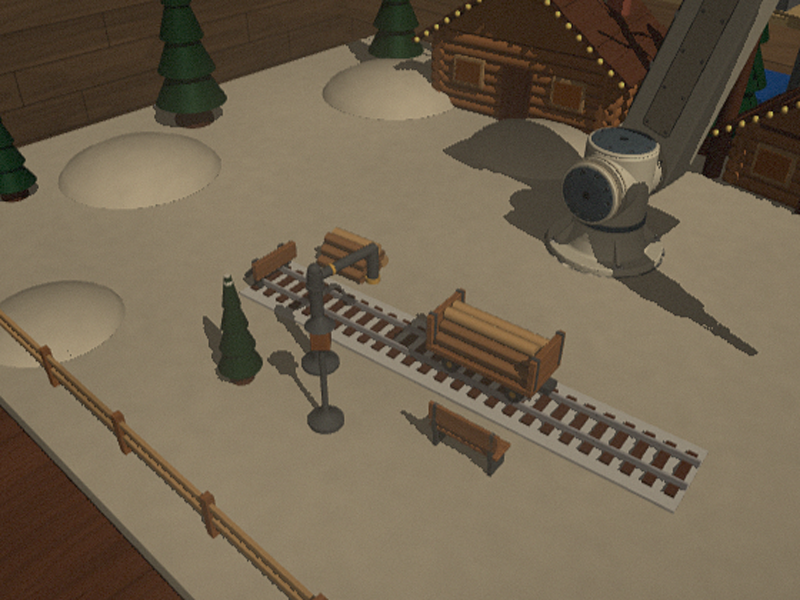

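View pics/top0.png

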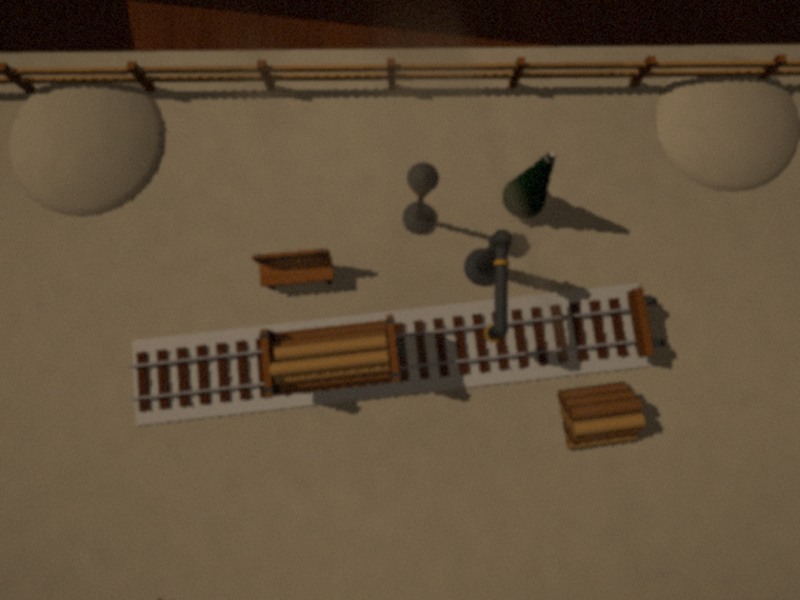

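Scene and top views both show the track sloping slightly, the wagon left of the crane at top (330,355), the crane column at top (500,240), spout tip at (497,332), stop at (642,322), lamp foot (420,218), pine foot (522,200), bench (295,268) and log pile (602,415). Now enlarged crops.

Run:
```python
import cv2,numpy as np,pickle
d=pickle.load(open("c0.pkl","rb"))
def crop(n,x,y,w,h,s):
    im=d[n]["image"][y:y+h,x:x+w,::-1].astype(float)
    im=np.clip(im*1.6,0,255).astype(np.uint8)
    return cv2.resize(im,None,fx=s,fy=s,interpolation=cv2.INTER_CUBIC)
cv2.imwrite("pics/topA.png",crop("top",270,95,200,150,4))
cv2.imwrite("pics/scA.png",crop("scene",140,160,200,150,4))
cv2.imwrite("pics/scB.png",crop("scene",270,190,240,180,3.3333))
cv2.imwrite("pics/topB.png",crop("top",85,160,200,150,4))
```

```text
(no output)
```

View pics/topA.png

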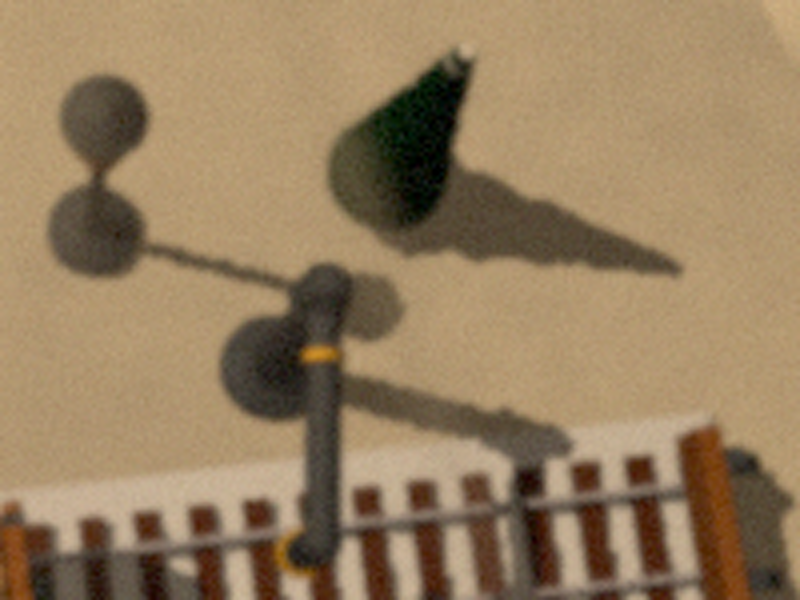

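View pics/scA.png

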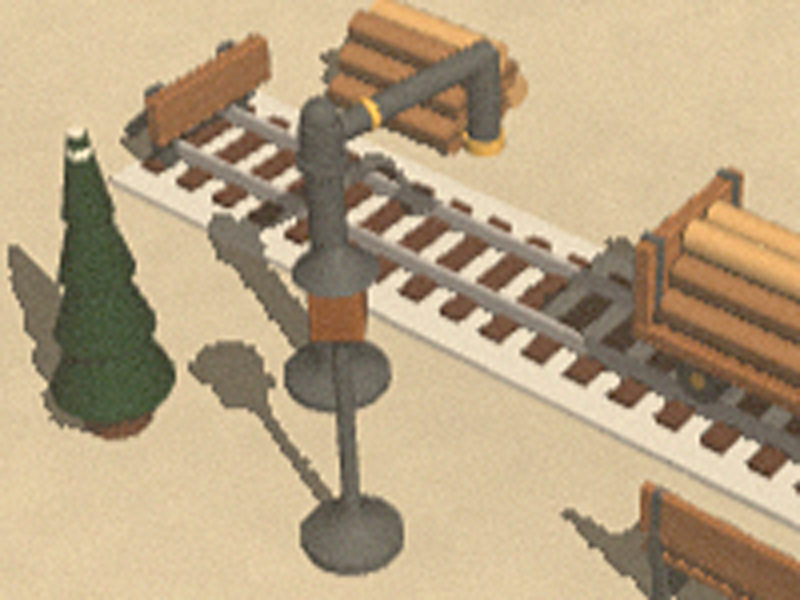

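View pics/scB.png

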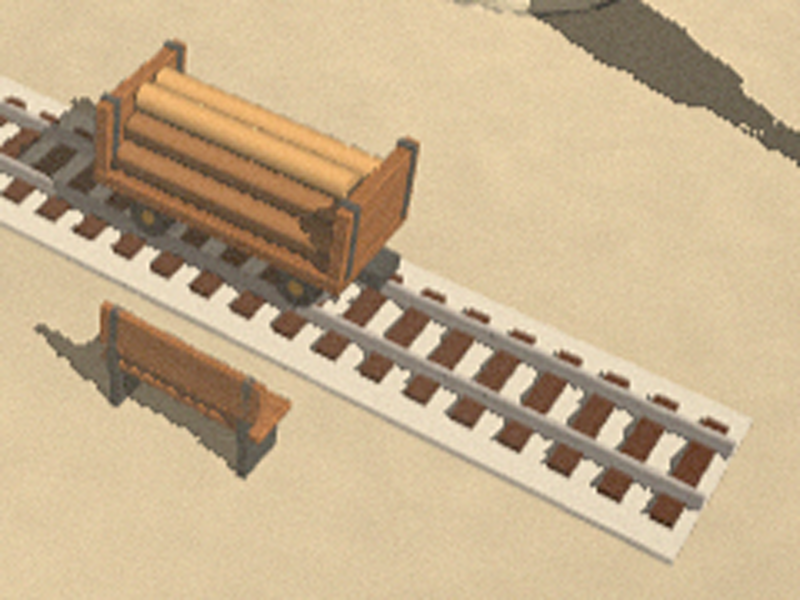

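View pics/topB.png

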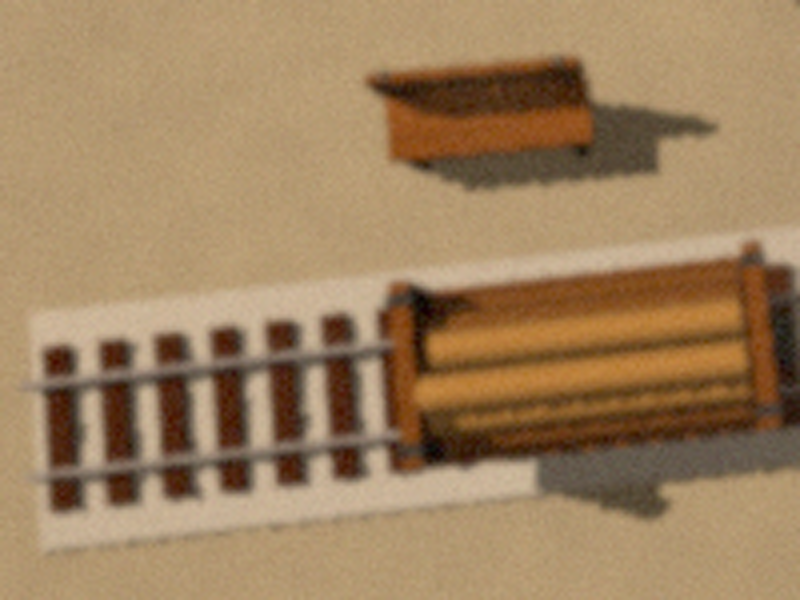

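Crops show: crane top topA(325,288), band (321,354), elbow (318,545), ring (295,553), lamp cap (104,117), foot (97,230), pine tip (465,50); scA: band (373,110), elbow (488,55), ring (485,147), lamp foot (352,533), pine tip (77,133); wagon rear wall corners scB (412,142),(345,205), topB (400,290),(410,465).

```bash
cat > h.py <<'E'
import numpy as np,pickle
d=pickle.load(open("c0.pkl","rb"))
CR=dict(tA=("top",270,95,4),sA=("scene",140,160,4),sB=("scene",270,190,10/3),tB=("top",85,160,4))
def ray(k,x,y,caps=d):
    n,ox,oy,s=CR[k] if k in CR else (k,0,0,1)
    c=caps[n];u=ox+(x+.5)/s-.5;v=oy+(y+.5)/s-.5
    r=c["pose"][:3,:3]@np.array([(u-c["cx"])/c["fx"],-(v-c["cy"])/c["fy"],-1])
    return c["pose"][:3,3],r/np.linalg.norm(r)
def atz(k,x,y,z,caps=d):
    o,r=ray(k,x,y,caps);return o+r*(z-o[2])/r[2]
def tri(a,b):
    A=np.zeros((3,3));B=np.zeros(3);R=[ray(*a),ray(*b)]
    for o,r in R:
        P=np.eye(3)-np.outer(r,r);A+=P;B+=P@o
    p=np.linalg.solve(A,B)
    return p,max(np.linalg.norm(np.cross(p-o,r)) for o,r in R)
E
python3 - <<'E'
from h import *
np.set_printoptions(precision=4,suppress=True)
for n,a,b in [("crane top",("tA",325,288),("sA",320,108)),("band",("tA",321,354),("sA",373,110)),("elbow",("tA",318,545),("sA",488,57)),
 ("ring",("tA",295,553),("sA",485,147)),("cranefoot",("tA",268,368),("sA",337,372)),("lampfoot",("tA",97,230),("sA",352,533)),("lampcap",("tA",104,117),("sA",337,275)),
 ("pinetip",("tA",465,50),("sA",77,133)),
 ("tail rob",("tB",410,465),("sB",412,142)),("tail far",("tB",400,288),("sB",345,205)),("nose far",("tB",752,248),("sB",110,98)),("nose rob",("tB",770,425),("sB",175,45)),
 ("stop far",("tA",682,432),("sA",150,90)),("tr+y far",("tB",30,312),("sB",670,560)),("tr+y rob",("tB",42,550),("sB",750,420)),("tr-y far",("tA",715,415),("sA",110,178))]:
    print(n,*tri(a,b))
P=[atz("tB",30,312,.005),atz("tB",42,550,.005),atz("tA",715,415,.005)];print(P)
P=[atz("sB",670,560,.005),atz("sB",750,420,.005),atz("sA",110,178,.005)];print(P)
E
```

```text
crane top [ 0.6199 -0.1409  0.1819] 0.0013788591621530088
band [ 0.5905 -0.1378  0.169 ] 0.0018784150284319036
elbow [ 0.5048 -0.1353  0.1634] 0.0007010661595433087
ring [ 0.5071 -0.1353  0.1039] 7.518490877522902e-05
cranefoot [ 0.621  -0.1409  0.0037] 0.0009782927929682535
lampfoot [ 0.7015 -0.0445  0.002 ] 0.001053145191180679
lampcap [ 0.7024 -0.0417  0.1739] 0.0010272649888805985
pinetip [ 0.7265 -0.2052  0.1895] 0.00047133758785810627
tail rob [0.4276 0.1647 0.1182] 6.459253349909053e-05
tail far [0.5105 0.171  0.1228] 0.0009822050165314582
nose far [0.5272 0.0038 0.1232] 0.0018984979716072895
nose rob [ 0.4452 -0.0062  0.1163] 0.00106311805885887
stop far [ 0.5741 -0.3462  0.0759] 0.007214265946394526
tr+y far [0.5113 0.4041 0.0043] 0.00020522138451312908
tr+y rob [0.3821 0.3908 0.0035] 0.00026452185746290806
tr-y far [ 0.5908 -0.39    0.0007] 0.0008627538345800199
[array([0.5113, 0.4036, 0.005 ]), array([0.3823, 0.3898, 0.005 ]), array([ 0.5906, -0.3889,  0.005 ])]
[array([0.5117, 0.4044, 0.005 ]), array([0.3833, 0.3913, 0.005 ]), array([ 0.5939, -0.3838,  0.005 ])]
```

Emit:
servo_tool:
  steps: [0.3,0.27,0,0,0,0,0.6,0.54,0,0,0,0,0.6,0.54,0,0,0,0,0.6,0.54,0,0,0,0,0.6,0.54,0,0,0,0,0.6,0.54,0,0,0,0,0.6,0.54,0,0,0,0,0.6,0.54,0,0,0,0,0.6,0.54,0,0,0,0,0.6,0.54,0,0,0,0,0.6,0.54,0,0,0,0,0.6,0.54,0,0,0,0]

```text
t: 1.1
ee_pos: [0.3564, 0.199, 0.2311]
tcp_rot: [3.102, -0.495, -0.0]
contact_force: [0.5, 0.9, -0.0]
opening: 0.0856
gripper_force: 0.0
```

Emit:
servo_tool:
  steps: [0.6,0.54,0,0,0,0.5,0.6,0.54,0,0,0,0,0.6,0.54,0,0,0,0,0.6,0.54,0,0,0,0,0.6,0.54,0,0,0,0,0.6,0.54,0,0,0,0,0.6,0.54,0,0,0,0,0.6,0.54,0,0,0,0,0.6,0.54,0,0,0,0,0.6,0.54,0,0,0,0,0.6,0.54,0,0,0,0,0.3,0.27,0,0,0,0]

```text
t: 2.1
ee_pos: [0.5313, -0.1299, 0.2302]
tcp_rot: [3.092, -0.553, -0.003]
contact_force: [0.2, 1.3, -0.1]
opening: 0.0856
gripper_force: 0.0
```

Emit:
servo_tool:
  steps: [0,0,0,0,0,1,0,0,0,0,0,1,0,0,0,0,0,1,0,0,0,0,0,1,0,0,0,0,0,1,0,0,0,0,0,1,0,0,0,0,0,1,0,0,0,0,0,1,0,0,0,0,0,1,0,0,0,0,0,1,0,0,0,0,0,1,0,0,0,0,0,1]

```text
t: 3.1
ee_pos: [0.5304, -0.127, 0.2307]
tcp_rot: [2.599, -1.765, -0.002]
contact_force: [-0.1, 0.5, 0.3]
opening: 0.0853
gripper_force: 0.0
```

Emit:
servo_tool:
  steps: [0,0,0,0,0,1,0,0,0,0,0,1,0,0,0,0,0,1,0,0,0,0,0,1,0,0,0,0,0,1,0,0,0,0,0,1,0,0,0,0,0,1,0,0,0,0,0,1,0,0,0,0,0,1,0,0,0,0,0,1,0,0,0,0,0,1,0,0,0,0,0,1]

```text
t: 4.1
ee_pos: [0.5304, -0.127, 0.2307]
tcp_rot: [1.656, -2.669, -0.001]
contact_force: [-0.2, 0.8, -0.3]
opening: 0.0855
gripper_force: 0.0
```

Emit:
servo_tool:
  steps: [0,0,0,0,0,1,0,0,0,0,0,1,0,0,0,0,0,1,0,0,0,0,0,1,0,0,0,0,0,1,0,0,0,0,0,1,0,0,0,0,0,1,0,0,0,0,0,1,0,0,0,0,0,1,0,0,0,0,0,1,0,0,0,0,0,1,0,0,0,0,0,1]

```text
t: 5.1
ee_pos: [0.5304, -0.127, 0.2307]
tcp_rot: [0.428, -3.111, -0.001]
contact_force: [-0.7, 1.3, 0.7]
opening: 0.0855
gripper_force: 0.0
```

Emit:
servo_tool:
  steps: [0,0,0,0,0,1,0,0,0,0,0,1,0,0,0,0,0,1,0,0,0,0,0,1,0,0,0,0,0,0.6,0,0,0,0,0,0,0,0,0,0,0,0]

```text
t: 5.68
ee_pos: [0.5305, -0.1271, 0.2309]
tcp_rot: [-0.068, -3.14, -0.0]
contact_force: [-0.3, 0.5, 0.3]
opening: 0.085
gripper_force: 0.0
```

Run:
```python
from station import env
s=env.get_state();print(s["ee_pos"],s["tcp_rot"],s["q"],s["t"])
from scipy.spatial.transform import Rotation as R
M=R.from_rotvec(s["tcp_rot"]).as_matrix();import numpy as np
print(M.round(3));print(M.T@(np.array([.5506,-.1373,.146])-s["ee_pos"])/.04)
```

```text
[ 0.53052099 -0.12707954  0.23089609] [-6.78102323e-02 -3.14007410e+00 -2.21095046e-04] [ 5.17054247e-02  2.46899116e-01  9.64237109e-02 -2.00242919e-04
 -1.42109495e+00 -1.66565531e+00] 5.6833
[[-0.999  0.043 -0.001]
 [ 0.043  0.999  0.   ]
 [ 0.001  0.    -1.   ]]
[-0.51421286 -0.23386565  2.121968  ]
```

Emit:
servo_tool:
  steps: [-0.26,-0.12,0,0,0,0,-0.26,-0.12,0,0,0,0,0,0,0.3,0,0,0,0,0,0.4,0,0,0,0,0,0.4,0,0,0,0,0,0.4,0,0,0,0,0,0.4,0,0,0,0,0,0.22,0,0,0,0,0,0,0,0,0,0,0,0,0,0,0]

```text
t: 6.52
ee_pos: [0.5511, -0.1378, 0.1466]
tcp_rot: [-0.069, -3.14, 0.001]
contact_force: [0.0, -0.3, 0.8]
opening: 0.0851
gripper_force: 0.0
```

Emit:
servo_tool:
  steps: [0,0,0,0,0,0,0,0,0,0,0,0,0,0,0,0,0,0,0,0,0,0,0,0,0,0,0,0,0,0,0,0,0,0,0,0,0,0,0,0,0,0,0,0,0,0,0,0,0,0,0,0,0,0,0,0,0,0,0,0]
  gripper: -1
  newtons: 25

```text
t: 7.35
ee_pos: [0.5511, -0.1378, 0.1468]
tcp_rot: [0.07, 3.14, -0.0]
contact_force: [-1.4, -0.9, 3.3]
opening: 0.0151
gripper_force: 24.4
```

Run:
```python
from station import env
import cv2,numpy as np
c=env.capture("top");cv2.imwrite("pics/t1.png",cv2.resize(c["image"][95:245,270:470,::-1],(800,600),interpolation=cv2.INTER_CUBIC))
s=env.get_state();print(s)
```

```text
{'t': 7.4, 'q': array([ 3.04773782e-02,  3.28819209e-01, -7.14108987e-03,  3.09140859e-04,
       -1.23448956e+00, -1.64592635e+00]), 'qvel': array([1.21918544e-03, 1.18812115e-03, 3.25904363e-04, 1.40108143e-04,
       6.42509016e-05, 9.52963895e-04]), 'tau': array([  0.34710897, -39.84168291,  22.00633049,   4.64199141,
         0.40332997,   0.0589926 ]), 'ee_pos': array([ 0.55113588, -0.13777507,  0.14681412]), 'tcp_rot': array([ 6.99662094e-02,  3.14045194e+00, -4.29009111e-04]), 'contact_force': array([-1.33852359, -0.29982237,  4.18652065]), 'torque': array([-0.0775211 ,  0.46045438, -0.02308815]), 'gripper_force': 24.45971578359604, 'opening': 0.014879119295157207}
```

Emit:
servo_tool:
  steps: [-0.002,-0.09,0,0,0,-0.75,-0.002,-0.091,0,0,0,-0.75,-0.002,-0.091,0,0,0,-0.75,-0.002,-0.091,0,0,0,-0.75,-0.003,-0.091,0,0,0,-0.75,-0.003,-0.091,0,0,0,-0.75,-0.002,-0.091,0,0,0,-0.75,-0.002,-0.091,0,0,0,-0.75,-0.003,-0.091,0,0,0,-0.75,-0.003,-0.091,0,0,0,-0.75,-0.002,-0.091,0,0,0,-0.75,-0.002,-0.091,0,0,0,-0.75]

```text
t: 8.4
ee_pos: [0.5625, -0.18, 0.1468]
tcp_rot: [0.907, -3.007, 0.002]
contact_force: [-1.1, -2.5, 2.2]
opening: 0.015
gripper_force: 24.7
```

Emit:
servo_tool:
  steps: [-0.002,-0.091,0,0,0,-0.75,-0.002,-0.091,0,0,0,-0.75,-0.002,-0.091,0,0,0,-0.75,-0.002,-0.091,0,0,0,-0.75,-0.003,-0.091,0,0,0,-0.75,-0.003,-0.091,0,0,0,-0.75,-0.002,-0.091,0,0,0,-0.75,-0.002,-0.091,0,0,0,-0.75,-0.003,-0.091,0,0,0,-0.75,-0.003,-0.091,0,0,0,-0.75,-0.002,-0.091,0,0,0,-0.75,-0.002,-0.091,0,0,0,-0.75]

```text
t: 9.4
ee_pos: [0.5964, -0.2077, 0.1469]
tcp_rot: [1.791, -2.58, 0.004]
contact_force: [0.3, -5.3, 2.2]
opening: 0.015
gripper_force: 24.8
```

Emit:
servo_tool:
  steps: [-0.002,-0.091,0,0,0,-0.75,-0.002,-0.091,0,0,0,-0.75,-0.002,-0.091,0,0,0,-0.75,-0.002,-0.091,0,0,0,-0.75,-0.003,-0.091,0,0,0,-0.75,-0.003,-0.091,0,0,0,-0.75,-0.002,-0.091,0,0,0,-0.75,-0.002,-0.091,0,0,0,-0.75,-0.002,-0.073,0,0,0,-0.6,0,0,0,0,0,0,0,0,0,0,0,0]

```text
t: 10.32
ee_pos: [0.6289, -0.2122, 0.1469]
tcp_rot: [2.331, -2.105, 0.007]
contact_force: [3.0, -7.6, -0.6]
opening: 0.0155
gripper_force: 24.4
```

Run:
```python
from station import env
from scipy.spatial.transform import Rotation as R
import numpy as np
s=env.get_state();M=R.from_rotvec(s["tcp_rot"]).as_matrix()
print(s["ee_pos"],s["contact_force"],s["q"],np.degrees(np.arctan2(M[1,0],M[0,0]))%360, np.degrees(np.arctan2(s["ee_pos"][1]+.141,s["ee_pos"][0]-.6205))%360)
```

```text
[ 0.62885294 -0.21222196  0.14690625] [ 2.99115764 -7.63312446 -0.552033  ] [-0.08880666  0.51044175  0.27360065  0.00345033 -1.33101295  0.18946325] 275.81361609932964 276.68911590323046
```

Emit:
servo_tool:
  steps: [0,0,0,0,0,0,0,0,0,0,0,0,0,0,0,0,0,0,0,0,0,0,0,0,0,0,0,0,0,0]
  gripper: -0.1

```text
t: 10.73
ee_pos: [0.6275, -0.2096, 0.1463]
tcp_rot: [-2.332, 2.105, 0.001]
contact_force: [-0.1, 0.3, -1.3]
opening: 0.0383
gripper_force: 0.0
```

Emit:
servo_tool:
  steps: [0,0,-0.2,0,0,0,0,0,-0.4,0,0,0,0,0,-0.5,0,0,0,0,0,-0.6,0,0,0,0,0,-0.6,0,0,0,0,0,-0.3,0,0,0]

```text
t: 11.23
ee_pos: [0.6283, -0.2104, 0.255]
tcp_rot: [-2.331, 2.104, -0.008]
contact_force: [-0.2, -0.4, 0.6]
opening: 0.0383
gripper_force: 0.0
```

Emit:
servo_tool:
  steps: [-0.4,0.1,0,0,0,0,-0.7,0.18,0,0,0,0,-0.7,0.18,0,0,0,0,-0.7,0.18,0,0,0,0,-0.7,0.19,0,0,0,0,-0.7,0.19,0,0,0,0,-0.7,0.19,0,0,0,0,-0.7,0.19,0,0,0,0,-0.7,0.18,0,0,0,0,-0.7,0.18,0,0,0,0,-0.7,0.18,0,0,0,0,-0.7,0.18,0,0,0,0]
  gripper: -1

```text
t: 12.23
ee_pos: [0.5096, 0.105, 0.2514]
tcp_rot: [-2.331, 2.104, -0.001]
contact_force: [0.8, 0.0, -0.1]
opening: -0.0002
gripper_force: 0.0
```

Emit:
servo_tool:
  steps: [-0.7,0.19,0,0,0,0,-0.7,0.19,0,0,0,0,-0.7,0.19,0,0,0,0,-0.7,0.19,0,0,0,0,-0.4,0.1,0,0,0,0,0,0,0,0,0,0,0,0,0,0,0,0]

```text
t: 12.82
ee_pos: [0.4627, 0.2282, 0.2511]
tcp_rot: [-2.334, 2.102, -0.0]
contact_force: [0.2, -0.2, 0.3]
opening: -0.0002
gripper_force: 0.0
```

Run:
```python
from station import env
import cv2,numpy as np,pickle
d={n:env.capture(n) for n in("scene","top")};pickle.dump(d,open("c1.pkl","wb"))
cv2.imwrite("pics/m1.png",cv2.resize(np.clip(d["top"]["image"][95:275,250:490,::-1]*1.6,0,255).astype(np.uint8),(800,600),interpolation=cv2.INTER_CUBIC))
s=env.get_state();print(s["t"],s["ee_pos"],s["tcp_rot"],s["q"],s["opening"])
```

```text
12.9167 [0.46312437 0.2271336  0.25096454] [-2.33143894e+00  2.10505770e+00 -4.78811714e-04] [ 7.60155217e-01  1.81475062e-01  6.31183601e-02  2.72827168e-04
 -1.45198336e+00 -6.58221871e-01] -3.106072381318068e-05
```

View pics/m1.png

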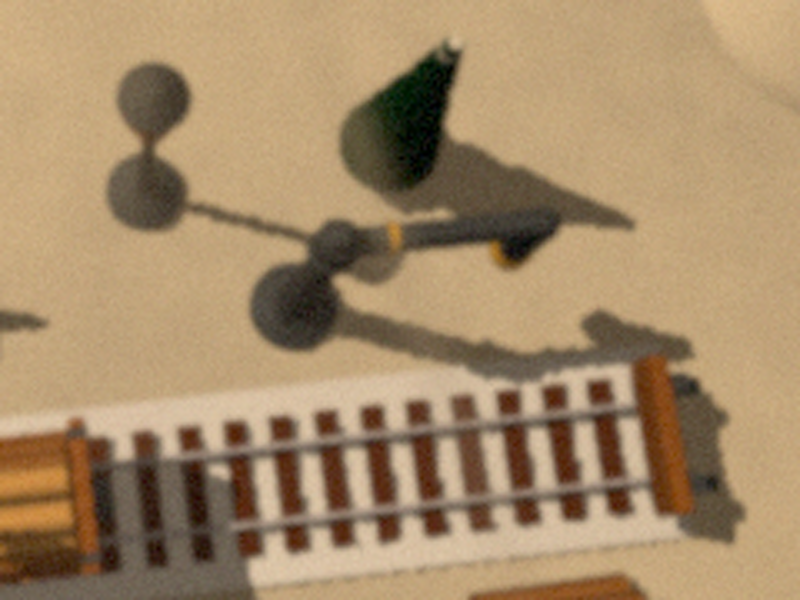

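The top view shows the spout parallel to the track, band (395,237) to elbow (555,217), clear of the pine and line; lamp, pine undisturbed; the stop at (660,435). Lower behind the wagon.

Emit:
servo_tool:
  steps: [0,0,0.3,0,0,0,0,0,0.6,0,0,0,0,0,0.7,0,0,0,0,0,0.7,0,0,0,0,0,0.7,0,0,0,0,0,0.6,0,0,0,0,0,0.4,0,0,0,0,0,0.3,0,0,0,0.2,-0.03,0,0,0,0,0.3,0,0,0,0,0,0.2,0,0,0,0,0,0.1,0,0,0,0,0]

```text
t: 13.92
ee_pos: [0.4682, 0.1944, 0.0798]
tcp_rot: [-2.329, 2.106, -0.001]
contact_force: [-0.9, 0.2, 0.3]
opening: -0.0004
gripper_force: 0.0
```

Emit:
servo_tool:
  steps: [0.08,0,0,0,0,0,0.08,0,0,0,0,0,0.08,0,0,0,0,0,0.08,0,0,0,0,0,0.08,0,0,0,0,0,0.08,0,0,0,0,0,0.08,0,0,0,0,0,0.08,0,0,0,0,0]

```text
t: 14.58
ee_pos: [0.4702, 0.1703, 0.0786]
tcp_rot: [-2.332, 2.105, -0.0]
contact_force: [0.2, 1.1, 0.8]
opening: 0.0001
gripper_force: 0.0
```

Emit:
servo_tool:
  steps: [0.1,0,0,0,0,0,0.12,0,0,0,0,0,0.14,0,0,0,0,0,0.16,0,0,0,0,0,0.18,0,0,0,0,0,0.2,0,0,0,0,0,0.2,0,0,0,0,0,0.2,0,0,0,0,0,0.2,0,0,0,0,0,0.2,0,0,0,0,0,0.2,0,0,0,0,0,0.2,0,0,0,0,0]

```text
t: 15.58
ee_pos: [0.4787, 0.086, 0.0785]
tcp_rot: [-2.332, 2.105, -0.0]
contact_force: [1.1, 1.3, 1.5]
opening: 0.0
gripper_force: 0.0
```

Emit:
servo_tool:
  steps: [0.2,0,0,0,0,0,0.2,0,0,0,0,0,0.2,0,0,0,0,0,0.2,0,0,0,0,0,0.2,0,0,0,0,0,0.2,0,0,0,0,0,0.2,0,0,0,0,0,0.2,0,0,0,0,0,0.2,0,0,0,0,0,0.2,0,0,0,0,0,0.2,0,0,0,0,0,0.2,0,0,0,0,0]

```text
t: 16.58
ee_pos: [0.4884, -0.0094, 0.0785]
tcp_rot: [2.332, -2.105, -0.0]
contact_force: [1.0, 2.2, 1.1]
opening: 0.0
gripper_force: 0.0
```

Run:
```python
from station import env
import cv2,numpy as np
c=env.capture("scene");cv2.imwrite("pics/p1.png",cv2.resize(c["image"][130:355,130:430,::-1],(800,600),interpolation=cv2.INTER_CUBIC))
s=env.get_state();r=s["ee_pos"][:2]-[.4937,-.0601];print(s["t"],s["contact_force"],r@[.9948,.1016],r@[-.1016,.9948])
```

```text
16.6333 [ 0.28645787 -1.49708635 -0.12355862] -0.0004328571057375828 0.049870034651971144
```

View pics/p1.png

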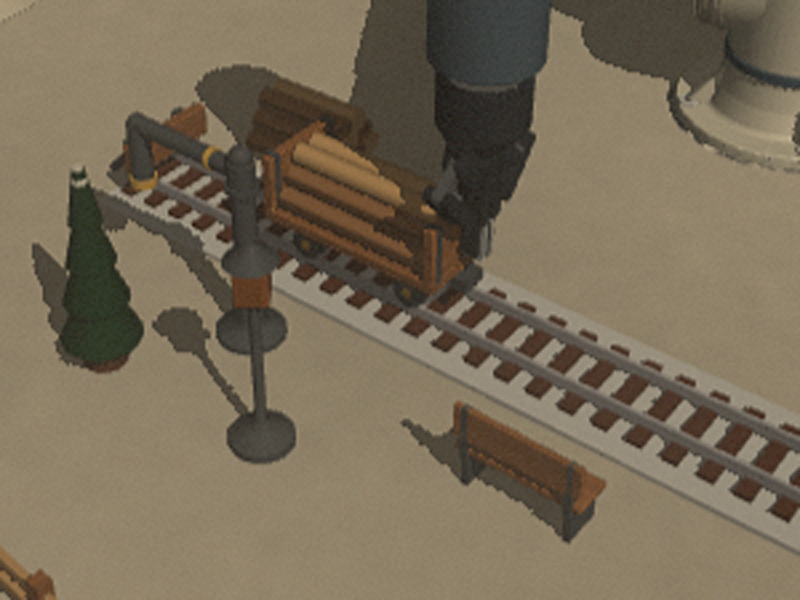

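The wagon is rolling on the rails at (350,210), beside the spout which is clear; bench, lamp and pine unmoved. Continue, slowing near the stop.

Emit:
servo_tool:
  steps: [0.08,0,0,0,0,0,0.1,0,0,0,0,0,0.12,0,0,0,0,0,0.16,0,0,0,0,0,0.2,0,0,0,0,0,0.2,0,0,0,0,0,0.2,0,0,0,0,0,0.2,0,0,0,0,0,0.2,0,0,0,0,0,0.2,0,0,0,0,0,0.2,0,0,0,0,0,0.16,0,0,0,0,0]

```text
t: 17.63
ee_pos: [0.4967, -0.09, 0.0785]
tcp_rot: [2.332, -2.106, 0.0]
contact_force: [0.1, 1.7, 0.3]
opening: 0.0003
gripper_force: 0.0
```

Emit:
servo_tool:
  steps: [0.13,0,0,0,0,0,0.11,0,0,0,0,0,0.1,0,0,0,0,0,0.09,0,0,0,0,0,0.08,0,0,0,0,0,0.07,0,0,0,0,0,0.06,0,0,0,0,0,0.06,0,0,0,0,0,0.06,0,0,0,0,0,0.06,0,0,0,0,0,0.06,0,0,0,0,0,0.06,0,0,0,0,0]

```text
t: 18.63
ee_pos: [0.5005, -0.1266, 0.0785]
tcp_rot: [-2.332, 2.105, -0.0]
contact_force: [-1.2, 0.9, 0.2]
opening: -0.0005
gripper_force: 0.0
```

Emit:
servo_tool:
  steps: [0.06,0,0,0,0,0,0.06,0,0,0,0,0,0.05,0,0,0,0,0,0.05,0,0,0,0,0,0.05,0,0,0,0,0,0.05,0,0,0,0,0]

```text
t: 19.13
ee_pos: [0.5018, -0.1393, 0.0785]
tcp_rot: [-2.332, 2.105, 0.0]
contact_force: [0.5, 0.9, 0.6]
opening: -0.0001
gripper_force: 0.0
```

Emit:
servo_tool:
  steps: [0.04,0,0,0,0,0,0.04,0,0,0,0,0,0.04,0,0,0,0,0,0.04,0,0,0,0,0,0.04,0,0,0,0,0,0.04,0,0,0,0,0]

```text
t: 19.63
ee_pos: [0.5027, -0.1489, 0.0785]
tcp_rot: [-2.332, 2.105, -0.0]
contact_force: [-0.2, 1.0, 1.2]
opening: -0.0002
gripper_force: 0.0
```

Emit:
servo_tool:
  steps: [0.03,0,0,0,0,0,0.03,0,0,0,0,0,0.03,0,0,0,0,0]

```text
t: 19.88
ee_pos: [0.5031, -0.1524, 0.0785]
tcp_rot: [-2.332, 2.105, -0.0]
contact_force: [-0.5, 0.6, 1.4]
opening: 0.0001
gripper_force: 0.0
```

Emit:
servo_tool:
  steps: [0.03,0,0,0,0,0,0.03,0,0,0,0,0]

```text
t: 20.05
ee_pos: [0.5033, -0.1541, 0.0784]
tcp_rot: [-2.331, 2.105, 0.001]
contact_force: [-0.7, 9.5, 4.1]
opening: -0.0003
gripper_force: 0.0
```

Emit:
servo_tool:
  steps: [0.03,0,0,0,0,0,0.03,0,0,0,0,0]

```text
t: 20.22
ee_pos: [0.5034, -0.1542, 0.0785]
tcp_rot: [-2.328, 2.103, 0.005]
contact_force: [-3.9, 21.7, 8.1]
opening: -0.0
gripper_force: 0.0
```

Firm contact: the wagon is against the stop. Back off straight, then up.

Emit:
servo_tool:
  steps: [-0.03,0,0,0,0,0,-0.03,0,0,0,0,0,-0.05,0,0,0,0,0,-0.1,0,0,0,0,0,-0.2,0,0,0,0,0,-0.4,0,0,0,0,0,-0.6,0,0,0,0,0,-0.6,0,-0.4,0,0,0,-0.4,0,-0.6,0,0,0,-0.2,0,-0.7,0,0,0,0,0,-0.7,0,0,0,0,0,-0.7,0,0,0]

```text
t: 21.22
ee_pos: [0.4924, -0.0523, 0.2038]
tcp_rot: [2.333, -2.103, 0.0]
contact_force: [0.4, 0.7, 0.4]
opening: 0.0001
gripper_force: 0.0
```

Emit:
servo_tool:
  steps: [-0.4,0,0,0,0,0,-0.7,0,0,0,0,0,-0.7,0,0,0,0,0,-0.7,0,0,0,0,0,-0.7,0,0,0,0,0,-0.7,0,0,0,0,0,-0.5,0,0,0,0,0,-0.3,0,0,0,0,0,0,0,0,0,0,0,0,0,0,0,0,0]

```text
t: 22.05
ee_pos: [0.4735, 0.134, 0.2024]
tcp_rot: [2.333, -2.103, 0.0]
contact_force: [0.1, -0.8, 0.5]
opening: 0.0001
gripper_force: 0.0
```

Run:
```python
from station import env
import cv2,numpy as np
a=env.capture("scene")["image"][130:320,130:330,::-1];b=env.capture("top")["image"][95:285,270:470,::-1]
im=np.hstack([cv2.resize(x,(400,380),interpolation=cv2.INTER_CUBIC) for x in(a,b)])
cv2.imwrite("pics/f1.png",np.clip(im*1.4,0,255).astype(np.uint8))
s=env.get_state();print(s["t"],s["ee_pos"],s["contact_force"])
```

```text
22.15 [0.47373486 0.1331251  0.20246036] [-0.12282527 -0.73214551  1.03283619]
```

View pics/f1.png

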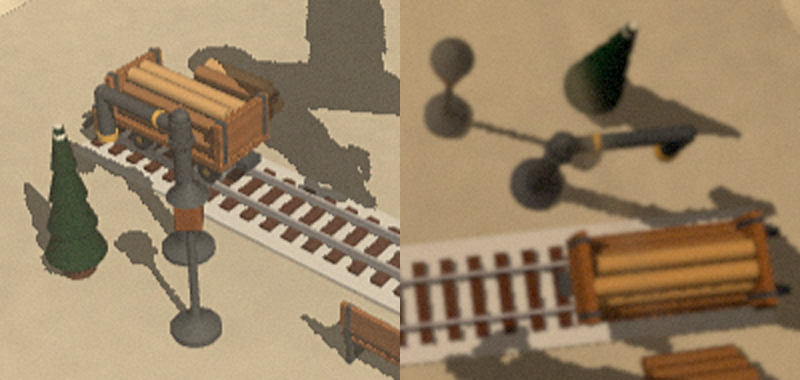

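The wagon stands on the rails with its nose at the stop; the spout is parallel and clear, and everything else is in place.

```bash
python3 -c "
from station import env
print(env.job_done())"
```

```text
the job is handed in; nothing more can be done
None
```

I handed the job in at about 22 s. The spout is parallel to the track pointing at the buffer stop, the wagon's coupler rests against the stop on the rails, and the pine, lamp, bench and log pile appear unmoved; the verdict itself wasn't shown.

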